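# Balance a stirring paddle on a knife edge and mark the spot

### The arm

A 6-joint arm with a two-finger parallel gripper is mounted at the origin on the work surface. World frame = base frame: x ahead of the robot, y to its left, z up, the work surface at z = 0. Lengths are in mm, angles in rad, forces in N, time in s.
With the tool pointing down it reaches from about 350 to 875 mm from the base axis. Payload 4.2 kg.
Tool frame: the origin (TCP) lies on the centre line of the jaws, within the pads' length; the fingertips stand 22 mm ahead of it and the grasp point (between the pads) lies 3 mm ahead of it (arm.nose_length is the distance from the TCP to the fingertips, in mm); z points along the fingers, x is the direction in which the jaws open and shut, and the axes are right-handed (so a half turn about z gives the same grasp; the last joint's range is limited). The gripper opens to 85 mm and grips with 20 to 120 N. Pads are 22 mm wide; open, the fingers measure 114 mm over their backs; the gripper's body (76 mm by 85 mm) begins 54 mm behind the grasp point. The pads swing forward as they close: fully open they stand 13 mm farther back than shut.
Start: joints at [-0.976, 0.385, 0.008, 0, -1.194, -0.259], TCP at [205.968, -590.065, 253.312] pointing down, gripper open.
Joint ranges: [-3.14, 3.14], [-1.21, 2.06], [-1.07, 1.41], [-3.16, 2.05], [-2.99, -0.16], [-3.1, 3.1]. Speed limits (rad/s): [2.79, 2.79, 3.14, 3.14, 3.14, 3.14].

### API

Orientations are given as a unit quaternion [x, y, z, w].
In Python, from bench import telemetry, get_image, workorder, nets, arm gives the robot as it stands.
- The arm moves only by the tool apply_moves, never from a script. Its argument "steps" is a list of rows, each an object with "hand": the opening, from 0 (shut) to 1 (fully open); "xyz": the shift along the tool's x, y, z in cm, a list of three; "delta_rot": the turn, a rotation vector about the tool's x, y, z in rad, a list of three. In form: [{"hand": hand, "xyz": [x, y, z], "delta_rot": [wx, wy, wz]}, ...]. A call has 1 to 12 rows; each row is the pose to reach, as a shift and turn from the pose commanded when the call began, along the tool's axes at that moment; what a row does not reach only later rows make up. A row lasts 1/12 s, in which the tool goes at most 41.7 mm and 7.16 degrees, less where a joint would pass 70% of its speed; a pose out of reach is approached as far as the arm can. A call with a gripper value outside its range is refused whole. The fingers move at their own pace and stop on an object; the grip force is fixed at half the most. Time passes only in rows, so rows that repeat a pose let the fingers close. It gives the time, the measured TCP pose, the force and the opening at its end, in the units of the state.
- telemetry.read_state(): the state, without advancing time (a new reading comes with each control period).
- get_image(name): name is "scene" or "top"; returns a dict with "frame" (480x640x3 uint8, blue, green, red), "fx", "fy", "cx", "cy" (pixels), "origin" and "orientation" of the camera in the world. Camera axes: x right, y down, z forward; pixel columns grow to the right and rows downward; lengths in mm; the calibration is good to about 2 mm. A picture is of the moment at which its call begins. There is no depth.
- workorder.job_done(): hands the job in, once; it reports no verdict.
Trained networks look in a picture, given as the dict that the camera call returned (one of the last four; its "shot" number tells which), for a name from the list of things; names that differ only in an ending like _2 or _b are one class to them, and where a whole thing is asked for, a point or a joint stands for the part that bears it (a point fixed in the world has none). Each returns a list of dicts, best first, with "confidence" (0 to 1); they miss things now and then, are a little off and sometimes report something else, mostly with a low value. They report only what shows in the picture. A call takes as long as a camera call.
- nets.recognise(picture, label): "xyz" ([x, y, z] in mm, in world coordinates, good to about 4 mm: the middle of the surface that is visible of it).
- nets.outline_of(picture, label): "pixels" (480x640 bool, what is visible of it).
- nets.pinpoint(picture, label): "xyz" ([x, y, z] in mm, in world coordinates, good to about 4 mm: a listed point, or the origin of a listed thing).
The state is a dict: "clock": time; "joints": joint angles; "joint_vel": joint speeds; "joint_efforts": joint torques, N m; "position": TCP position; "ee_rot": TCP orientation; "contact_force": force on the tool from outside, world axes, zero at the start; "wrist_torque": the same for the moment, N m; "gripper_width": finger opening in mm.
Only numpy, scipy, OpenCV 4.12 (cv2) and the standard library are available. Lean on these libraries where they do the work, as an engineer would, in place of code of your own. Each camera call takes 0.05 s, during which the arm holds its last target.

### The job

Slide the wooden stirring paddle along the knife edge, keeping it on the stand, until it balances level on the edge by itself. Then, without touching the paddle, gently press the plunger above it so that the stylus marks the handle at the balance point for its hanging clip. Let the plunger spring back up, leave the paddle still balanced, and leave the two jars and the paper roll where they are.

Things in the scene. Friction and masses are not known exactly. Their poses are not given: they have to be found in the camera images.
- stand: Fixed grey balancing stand, base 260 mm along y. Origin: centre of its underside, straight below the knife edge. The paddle lies and slides along its y axis; x is across. A column at +70 mm in x carries an arm over the edge (106 to 124 mm high, 20 mm wide along y, reaching to -17 mm in x), which holds the plunger. Everything marked here turns with the stand.
- pad (a point): Middle of the top of one rubber pad of a see-saw bar that pivots at the knife edge and damps the paddle's tipping. Its two pads, each 52 mm wide across and 10 mm long, are 85 mm from the edge to the stand's +y (this one) and -y, and 1 mm below the edge when level. The bar only follows the paddle; at its stops an unbalanced paddle is tipped about 0.085 rad (5 degrees).
- fork (a point): Middle between two upright steel prongs of the stand, 100 mm from the edge to -y, at the height of the edge. They are 22 mm apart inside, 10 mm along y, up to 100 mm high, and keep the handle in line.
- edge: The knife edge: steel ridge across the stand, its flat top 8 mm wide along y, 22 mm long along x, 70 mm above the table. Origin: middle of its top; axes as the stand's. Steel cheeks (22 mm apart inside, up to 82 mm high, 14 mm along y) keep the handle in line here. More than 18 N pressing on it spoils it.
- paddle: Loose beech paddle, about 0.25 to 0.4 kg, on the knife edge, tipped blade down at the start. Origin: the shoulder between blade and handle, on the centre line, 8 mm above the flat underside. y runs along it: blade to +y (100 mm long, 60 wide, 10 thick, flush below), handle to -y (260 long, 18 wide, 16 thick). At the start it must go towards the stand's -y. Do not lift it off the edge.
- handle_grip (a point): Point on the handle's centre line, half-way up, 215 mm from the shoulder. The balance point is not known beforehand (a steel tang is hidden in the wood): 30 to 68 mm from the shoulder, in the handle. On the flat of the edge the paddle stays level within about 3.5 mm either side of it; tipping is slow (1 to 2 s). While the robot touches the paddle, friction can keep it from tipping: let go to see.
- blade_end (a point): Middle of the end face of the blade (10 mm high, 60 mm wide), 100 mm from the shoulder; same axes as the paddle.
- handle_end (a point): Middle of the end face of the handle, 260 mm from the shoulder; same axes as the paddle.
- plunger_top (a point): Middle of the flat top of the black plunger knob (26 mm across, 10 mm thick), straight above the knife edge, 150 mm above the table when up.
- plunger (a joint): Plunger travel straight down, 0 (up) to 0.016 m (fully down). Its return spring needs 2 N to start and 0.1 N more for each mm.
- stylus: Steel stylus, 6 mm across, under the plunger. Origin: its lower tip, 94 mm above the table when up, 8 mm above a level handle. It is sprung: once on the wood, its force grows by 2 N for each further mm of plunger travel. It marks at 3 N or more kept for 0.2 s; over 10 N dents the wood and is not allowed. Aim for 5 to 6 N on the wood, which is 8 to 9 N on the knob.
- jar_a: Bystander: glass jar with black lid, 64 mm across, 75 mm high, standing beyond the blade half of the stand. Origin: centre of its underside.
- jar_b: Bystander: the like jar beyond the handle half of the stand. Origin: centre of its underside.
- roll: Bystander: roll of label paper, 80 mm across, 45 mm high, standing on the robot's side of the stand. Origin: centre of its underside.

How it is judged (in metres and radians):
On the way, in this order (a step that is already met when the one before it is completed fails the run):
1. the paddle balances level on the knife edge, untouched by the robot, for one second (angle between paddle's own z axis and vertical below 0.025 rad and angular speed of paddle below 0.15 rad/s and contact force between each of the arm, the fingers and paddle below 0.1 N and contact force between edge and paddle above 0.5 N and value of joint plunger below 0.003 m), for 1 s.
2. with the paddle still level and untouched by the robot, the stylus presses on the handle with at least 3 N for 0.2 s (contact force between stylus and paddle above 3 N and angle between paddle's own z axis and vertical below 0.025 rad and contact force between each of the arm, the fingers and paddle below 0.1 N), for 0.2 s.
At the end, for the whole second after the job is handed in: The paddle lies on the knife edge alone, level within 1.4 degrees, at rest and untouched, and the plunger is back up (within 3 mm of the top) (all of step 1 and linear speed of paddle below 0.02 m/s).
It fails at once if the stylus presses on the wood with more than 10 N (contact force between stylus and paddle above 10 N).
It fails at once if the paddle is pressed on the knife edge with more than 18 N (contact force between edge and paddle above 18 N).
It fails at once if the paddle is lifted off the stand or falls from it (z of paddle in the frame of edge above 0.03 m or z of paddle in the frame of edge below -0.025 m or height (world z) of any of handle_end, blade_end above 0.13 m).
It fails at once if a jar or the paper roll is moved more than 20 mm (distance of any of jar_a, jar_b, roll from where it was at the start of the episode above 0.02 m).
It also fails if it takes over 72 s, if anything falls off the work surface, if the arm or the gripper's body presses on something with over 40 N, if the wrist force passes 120 N, or if a joint passes its speed limit or range.

## Working session

There is one attempt and no reset: what is moved stays moved. The work goes in short steps, Python scripts to look and compute and a tool call to move; the robot and the scene stay as the last step left them, time stands still between calls to the robot, and variables do not carry over. Pictures are saved under pics/ and viewed, and the job is handed in when it is done.

Besides the shell and the picture viewer there is one more tool, called after "Request:" as name(argument=value, ...), one argument or row to a line, values as JSON. apply_moves: Moves the arm, as the interface text tells. Its arguments: {"type":"object","properties":{"steps":{"type":"array"}},"required":["steps"]}

```bash
mkdir -p pics; cat > h.py <<'E'
from bench import telemetry, get_image, workorder, nets, arm
import numpy as np, cv2
from scipy.spatial.transform import Rotation as R
def pt(im,l,f='pinpoint',n=2):
    r=getattr(nets,f)(im,l)
    return [(np.round(d['xyz'],1).tolist(),round(d['confidence'],2)) for d in r[:n]]
def proj(im,p):
    Rm=R.from_quat(im['orientation']).as_matrix()
    c=Rm.T@(np.array(p,float)-np.array(im['origin']))
    return np.array([im['fx']*c[0]/c[2]+im['cx'],im['fy']*c[1]/c[2]+im['cy']])
def ray(im,uv,z):
    Rm=R.from_quat(im['orientation']).as_matrix()
    d=Rm@np.array([(uv[0]-im['cx'])/im['fx'],(uv[1]-im['cy'])/im['fy'],1])
    o=np.array(im['origin']); return o+d*(z-o[2])/d[2]
E
python3 - <<'E'
from h import *
s=telemetry.read_state(); print(s)
for n in ['scene','top']:
    im=get_image(n); cv2.imwrite(f'pics/{n}0.png',im['frame'])
    print(n,im['origin'],im['orientation'],im['fx'])
    for l in ['stand','pad','fork','edge','paddle','handle_grip','blade_end','handle_end','plunger_top','stylus','jar_a','jar_b','roll']:
        print(l,pt(im,l))
E
```

```text
{'clock': 0.0, 'joints': array([-9.76356259e-01,  3.85565364e-01,  6.60482890e-03, -4.83852348e-04,
       -1.19398249e+00, -2.58613648e-01]), 'joint_vel': array([-0.00104463, -0.00053251,  0.00045752,  0.00126467, -0.00018882,
       -0.00050884]), 'joint_efforts': array([-9.93564172e-04, -3.92292202e+01,  1.88395000e+01,  4.18604672e+00,
       -4.76466928e-03, -1.83275603e-06]), 'position': array([ 205.81480073, -589.57003744,  252.2102362 ]), 'ee_rot': array([ 5.79058810e-01,  8.15285037e-01,  5.87511093e-04, -9.25994543e-04]), 'contact_force': array([ 1.3510195 , -0.08733075,  0.18335995]), 'wrist_torque': array([-0.06674705, -0.00348456,  0.04023187]), 'gripper_width': 85.60738794998814}
scene [911.79187003 427.37548751 544.24651934] [ 0.29600783  0.84336478 -0.42066078 -0.15543399] 433.48565704355957
stand [([505.4, -67.0, 3.0], 0.73)]
pad [([508.4, 15.1, 64.5], 0.9)]
fork [([497.1, -169.8, 72.7], 0.61)]
edge []
paddle [([504.9, 18.0, 71.2], 0.72)]
handle_grip [([502.8, -195.0, 85.8], 0.85)]
blade_end [([510.8, 114.5, 56.3], 0.78)]
handle_end [([499.3, -236.7, 93.0], 0.82)]
pl
[... 259 characters left out ...]
8.98983196  23.05179717 873.05396013] [ 0.71070526 -0.70257032  0.02915999 -0.02103976] 501.90917959227625
stand [([499.7, -68.4, -1.2], 0.95)]
pad [([513.3, 17.2, 64.4], 0.79)]
fork [([504.3, -174.2, 73.6], 0.55)]
edge [([504.0, -172.3, 71.6], 0.34)]
paddle [([511.0, 17.1, 76.7], 0.6)]
handle_grip [([500.5, -194.4, 84.7], 0.62)]
blade_end [([511.6, 117.9, 57.4], 0.76), ([495.7, -240.5, 87.2], 0.57)]
handle_end [([496.8, -239.4, 88.0], 0.96)]
plunger_top [([505.4, -70.2, 152.4], 0.47)]
stylus []
jar_a [([673.2, 65.0, 1.7], 0.88), ([656.8, -147.8, -1.1], 0.55)]
jar_b [([673.2, 65.0, 1.7], 0.88), ([656.8, -147.8, -1.1], 0.55)]
roll [([372.2, -147.0, -2.6], 0.85), ([493.2, -242.5, 87.6], 0.47)]
```

View pics/scene0.png

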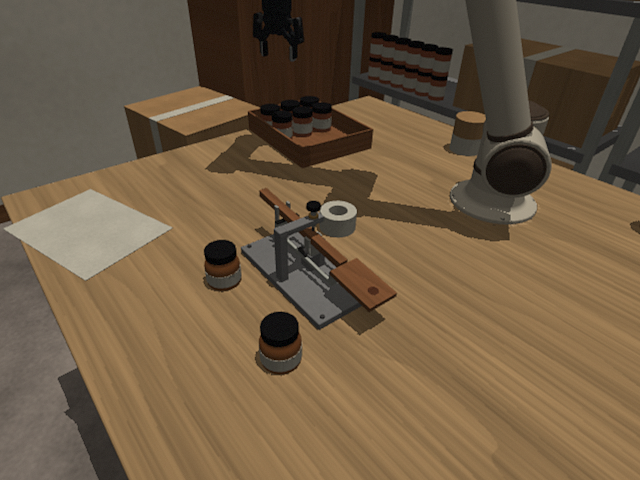

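View pics/top0.png

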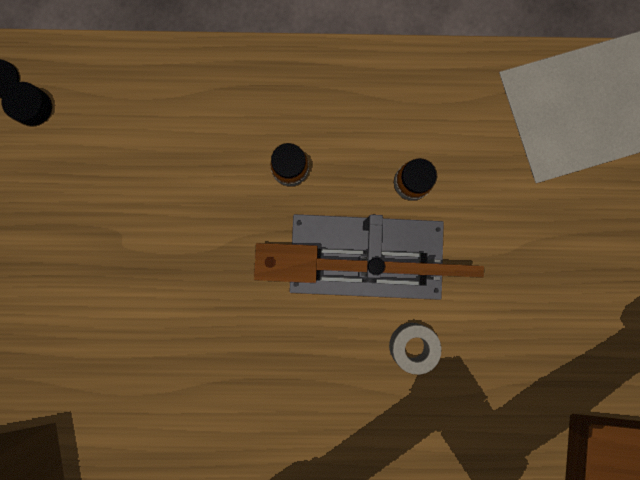

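The top view shows the stand running across, with the plunger at about (376,266), the blade end at (255,262) and the handle end at (484,271). The net positions agree with the given sizes: edge at about (503.5, -70), yaw about -0.034 rad, shoulder about 87 mm from the edge. I'll push the blade end towards -y with shut fingers.

```bash
cat >> h.py <<'E'
E0=np.array([503.5,-70,70.]); YAW=-0.034
ys=np.array([-np.sin(YAW),np.cos(YAW),0]); xs=np.array([np.cos(YAW),np.sin(YAW),0])
RT=np.column_stack([ys,xs,[0,0,-1]])
def go(tcp):
    s=telemetry.read_state(); Rc=R.from_quat(s['ee_rot']).as_matrix()
    d=Rc.T@(np.array(tcp)-s['position']); rv=R.from_matrix(Rc.T@RT).as_rotvec()
    print('t',round(s['clock'],2),'pos',s['position'].round(1),'xyz cm',(d/10).round(2),'rot',rv.round(3),'F',s['contact_force'].round(1),'w',round(s['gripper_width'],1))
E
python3 -c "
from h import *
print(arm.nose_length)
go(E0+ys*230+[0,0,110])
go(E0+ys*230+[0,0,0])
"
```

```text
22.0
t 1.4 pos [ 205.9 -590.1  253.3] xyz cm [60.74 53.54  7.33] rot [0.   0.   0.37] F [0.8 0.3 0.2] w 85.8
t 1.4 pos [ 205.9 -590.1  253.3] xyz cm [60.75 53.54 18.33] rot [0.   0.   0.37] F [0.8 0.3 0.2] w 85.8
```

Request:
apply_moves(
  steps=[
    {"hand": 0,"xyz": [3.3,2.8,0],"delta_rot": [0,0,0.06]},
    {"hand": 0,"xyz": [6,5.3,0],"delta_rot": [0,0,0.12]},
    {"hand": 0,"xyz": [9,8,0],"delta_rot": [0,0,0.18]},
    {"hand": 0,"xyz": [12,10.6,0],"delta_rot": [0,0,0.24]},
    {"hand": 0,"xyz": [15,13.3,0],"delta_rot": [0,0,0.3]},
    {"hand": 0,"xyz": [18,16,0],"delta_rot": [0,0,0.37]},
    {"hand": 0,"xyz": [21,18.6,0],"delta_rot": [0,0,0.37]},
    {"hand": 0,"xyz": [24,21.2,0],"delta_rot": [0,0,0.37]},
    {"hand": 0,"xyz": [27,23.9,0],"delta_rot": [0,0,0.37]},
    {"hand": 0,"xyz": [30,26.5,0],"delta_rot": [0,0,0.37]},
    {"hand": 0,"xyz": [33,29.1,0],"delta_rot": [0,0,0.37]},
    {"hand": 0,"xyz": [36,31.8,0],"delta_rot": [0,0,0.37]},
  ],
)

```text
clock: 2.4
position: [387.7, -143.5, 253.8]
ee_rot: [0.719, 0.695, 0.0, 0.0]
contact_force: [1.7, 0.4, -1.0]
gripper_width: -0.1
```

```bash
python3 -c "
from h import *
go(E0+ys*230+[0,0,110])
"
```

```text
t 2.4 pos [ 387.7 -143.5  253.8] xyz cm [30.74 11.31  7.4 ] rot [ 0.001 -0.    -0.   ] F [ 1.7  0.4 -1. ] w -0.1
```

Request:
apply_moves(
  steps=[
    {"hand": 0,"xyz": [3.5,1.3,0],"delta_rot": [0,0,0]},
    {"hand": 0,"xyz": [7,2.6,0],"delta_rot": [0,0,0]},
    {"hand": 0,"xyz": [10.6,3.9,0],"delta_rot": [0,0,0]},
    {"hand": 0,"xyz": [14.2,5.2,0],"delta_rot": [0,0,0]},
    {"hand": 0,"xyz": [17.8,6.5,0],"delta_rot": [0,0,0]},
    {"hand": 0,"xyz": [21.4,7.9,0],"delta_rot": [0,0,0]},
    {"hand": 0,"xyz": [25,9.2,1],"delta_rot": [0,0,0]},
    {"hand": 0,"xyz": [28,10.4,4],"delta_rot": [0,0,0]},
    {"hand": 0,"xyz": [30.7,11.3,7.5],"delta_rot": [0,0,0]},
    {"hand": 0,"xyz": [30.7,11.3,11.5],"delta_rot": [0,0,0]},
    {"hand": 0,"xyz": [30.7,11.3,15],"delta_rot": [0,0,0]},
    {"hand": 0,"xyz": [30.7,11.3,18.4],"delta_rot": [0,0,0]},
  ],
)

```text
clock: 3.4
position: [510.6, 158.1, 67.2]
ee_rot: [0.719, 0.695, -0.0, -0.0]
contact_force: [-0.3, -0.2, 0.4]
gripper_width: 0.2
```

```bash
python3 -c "
from h import *
im=get_image('top'); cv2.imwrite('pics/top1.png',im['frame'][180:340,200:520].repeat(2,0).repeat(2,1))
im=get_image('scene'); cv2.imwrite('pics/scene1.png',im['frame'][160:340,200:440].repeat(3,0).repeat(3,1))
go(E0+ys*200+[0,0,0])
"
```

```text
t 3.5 pos [507.4 155.7  64.1] xyz cm [-2.57  0.37 -0.58] rot [-0.011  0.007 -0.001] F [-0.5 -1.1  0.9] w 0.0
```

View pics/top1.png

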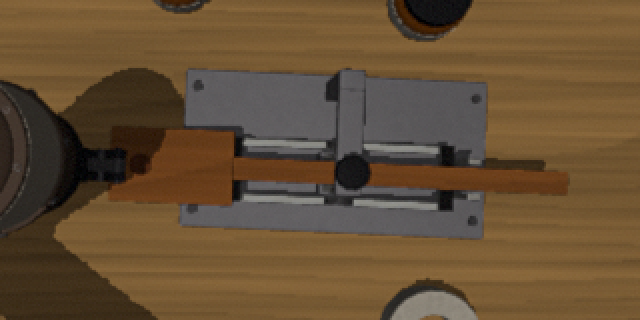

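View pics/scene1.png

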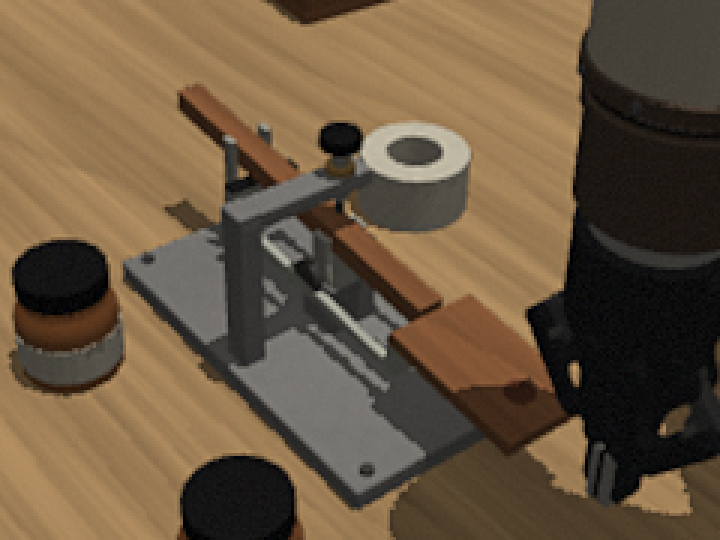

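The blade is still down on the right, and the gripper's knuckle (about 545,330 in the crop) juts towards it. I'll turn the hand a quarter so that the slim side of the fingers faces the blade.

Request:
apply_moves(
  steps=[
    {"hand": 0,"xyz": [0,0,0],"delta_rot": [0,0,0.12]},
    {"hand": 0,"xyz": [0,0,0],"delta_rot": [0,0,0.24]},
    {"hand": 0,"xyz": [0,0,0],"delta_rot": [0,0,0.36]},
    {"hand": 0,"xyz": [0,0,0],"delta_rot": [0,0,0.48]},
    {"hand": 0,"xyz": [0,0,0],"delta_rot": [0,0,0.6]},
    {"hand": 0,"xyz": [0,0,0],"delta_rot": [0,0,0.72]},
    {"hand": 0,"xyz": [0,0,0],"delta_rot": [0,0,0.84]},
    {"hand": 0,"xyz": [0,0,0],"delta_rot": [0,0,0.96]},
    {"hand": 0,"xyz": [0,0,0],"delta_rot": [0,0,1.08]},
    {"hand": 0,"xyz": [0,0,0],"delta_rot": [0,0,1.2]},
    {"hand": 0,"xyz": [0,0,0],"delta_rot": [0,0,1.32]},
    {"hand": 0,"xyz": [0,0,0],"delta_rot": [0,0,1.44]},
  ],
)

```text
clock: 4.5
position: [522.7, 123.2, 57.3]
ee_rot: [0.985, 0.152, -0.001, -0.082]
contact_force: [2.3, 4.6, 3.6]
gripper_width: 0.1
```

```bash
cat >> h.py <<'E'
RT=np.column_stack([xs,-ys,[0,0,-1]])
E
python3 -c "
from h import *
s=telemetry.read_state();print(R.from_quat(s['ee_rot']).as_matrix().round(2),s['joints'].round(2))
go(E0+ys*205+[0,0,0])
"
```

```text
[[ 0.95  0.3  -0.03]
 [ 0.3  -0.94  0.16]
 [ 0.02 -0.16 -0.99]] [ 0.44  0.47 -0.36 -0.24 -0.72 -3.1 ]
t 4.5 pos [522.7 123.2  57.3] xyz cm [-0.79 -1.67 -1.03] rot [-0.165  0.005  0.34 ] F [2.3 4.6 3.6] w 0.1
```

Joint 6 hit its stop during that turn and the tool drifted against the blade. I'll back off and turn the other way, where the wrist has room.

```bash
cat >> h.py <<'E'
RT=np.column_stack([-xs,ys,[0,0,-1]])
E
python3 -c "
from h import *
im=get_image('top'); cv2.imwrite('pics/top2.png',im['frame'][180:340,200:520].repeat(2,0).repeat(2,1))
s=telemetry.read_state(); Rc=R.from_quat(s['ee_rot']).as_matrix()
print(Rc.T@ys, Rc.T@[0,0,1.])
go(E0+ys*240+[0,0,10])
"
```

```text
[ 0.32843994 -0.93061677  0.16149189] [ 0.02222911 -0.16331359 -0.98632375]
t 4.55 pos [522.3 122.6  56.8] xyz cm [ 0.43 -5.14 -1.49] rot [-0.008 -0.235 -2.796] F [1.  3.6 1.9] w -0.1
```

View pics/top2.png

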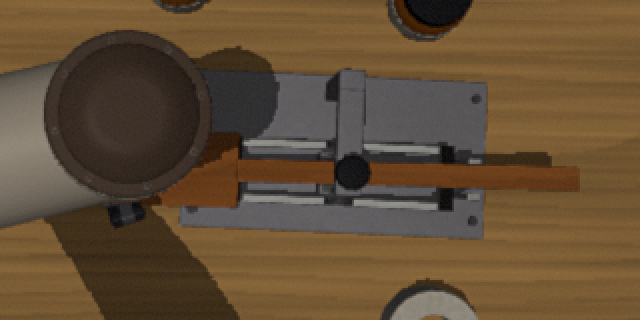

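Request:
apply_moves(
  steps=[
    {"hand": 0,"xyz": [1,-3,0],"delta_rot": [0,0,-0.1]},
    {"hand": 0,"xyz": [1.3,-4,-0.5],"delta_rot": [0,0,-0.2]},
    {"hand": 0,"xyz": [1.3,-4,-0.5],"delta_rot": [0,0,-0.3]},
    {"hand": 0,"xyz": [1.3,-4,-0.5],"delta_rot": [0,0,-0.42]},
    {"hand": 0,"xyz": [1.3,-4,-0.5],"delta_rot": [0,0,-0.54]},
    {"hand": 0,"xyz": [1.3,-4,-0.5],"delta_rot": [0,0,-0.54]},
  ],
)

```text
clock: 5.05
position: [520.4, 163.2, 67.3]
ee_rot: [0.908, 0.412, 0.017, -0.078]
contact_force: [0.0, 0.3, -0.5]
gripper_width: -0.4
```

```bash
python3 -c "
from h import *
s=telemetry.read_state(); Rc=R.from_quat(s['ee_rot']).as_matrix()
print(s['joints'].round(2),Rc.round(2))
go(E0+ys*230+[0,0,0])
"
```

```text
[ 0.51  0.46 -0.34 -0.23 -0.74 -2.64] [[ 0.66  0.75 -0.03]
 [ 0.75 -0.65  0.16]
 [ 0.1  -0.13 -0.99]]
t 5.05 pos [520.4 163.2  67.3] xyz cm [-0.82 -0.49 -0.29] rot [ 0.039 -0.196 -2.249] F [ 0.   0.3 -0.5] w -0.4
```

Request:
apply_moves(
  steps=[
    {"hand": 0,"xyz": [0,-1,-0.4],"delta_rot": [0.002,-0.01,-0.12]},
    {"hand": 0,"xyz": [0,-1,-0.4],"delta_rot": [0.004,-0.021,-0.24]},
    {"hand": 0,"xyz": [0,-1,-0.4],"delta_rot": [0.006,-0.031,-0.36]},
    {"hand": 0,"xyz": [0,-1,-0.4],"delta_rot": [0.008,-0.042,-0.48]},
    {"hand": 0,"xyz": [0,-1,-0.4],"delta_rot": [0.01,-0.052,-0.6]},
    {"hand": 0,"xyz": [0,-1,-0.4],"delta_rot": [0.012,-0.063,-0.72]},
    {"hand": 0,"xyz": [0,-1,-0.4],"delta_rot": [0.014,-0.073,-0.84]},
    {"hand": 0,"xyz": [0,-1,-0.4],"delta_rot": [0.017,-0.084,-0.96]},
    {"hand": 0,"xyz": [0,-1,-0.4],"delta_rot": [0.019,-0.094,-1.08]},
    {"hand": 0,"xyz": [0,-1,-0.4],"delta_rot": [0.021,-0.105,-1.2]},
    {"hand": 0,"xyz": [0,-1,-0.4],"delta_rot": [0.023,-0.115,-1.32]},
    {"hand": 0,"xyz": [0,-1,-0.4],"delta_rot": [0.025,-0.125,-1.44]},
  ],
)

```text
clock: 6.05
position: [512.9, 168.8, 71.9]
ee_rot: [0.409, 0.912, 0.007, -0.034]
contact_force: [-0.1, -0.1, -0.2]
gripper_width: -0.2
```

```bash
python3 -c "
from h import *
go(E0+ys*225+[0,0,2])
im=get_image('top')
print(pt(im,'handle_end',n=1),pt(im,'blade_end',n=1),pt(im,'paddle',n=1))
"
```

```text
t 6.05 pos [512.9 168.8  71.9] xyz cm [-0.93 -1.06 -0.06] rot [ 0.014 -0.071 -0.809] F [-0.1 -0.1 -0.2] w -0.2
[([657.7, -149.7, 2.3], 0.32)] [([509.0, 111.3, 57.5], 0.72)] [([510.1, 14.5, 74.1], 0.59)]
```

Request:
apply_moves(
  steps=[
    {"hand": 0,"xyz": [-0.1,-0.1,0],"delta_rot": [0.002,-0.01,-0.12]},
    {"hand": 0,"xyz": [-0.2,-0.2,0],"delta_rot": [0.004,-0.021,-0.24]},
    {"hand": 0,"xyz": [-0.3,-0.4,0],"delta_rot": [0.006,-0.032,-0.36]},
    {"hand": 0,"xyz": [-0.5,-0.6,0],"delta_rot": [0.008,-0.042,-0.48]},
    {"hand": 0,"xyz": [-0.7,-0.8,0],"delta_rot": [0.01,-0.053,-0.6]},
    {"hand": 0,"xyz": [-0.9,-1,0],"delta_rot": [0.012,-0.063,-0.72]},
    {"hand": 0,"xyz": [-0.9,-1.05,0],"delta_rot": [0.014,-0.071,-0.81]},
    {"hand": 0,"xyz": [-0.9,-1.05,0],"delta_rot": [0.014,-0.071,-0.81]},
  ],
)

```text
clock: 6.92
position: [510.1, 154.7, 70.3]
ee_rot: [0.019, 1.0, -0.0, -0.001]
contact_force: [0.6, -0.7, -0.1]
gripper_width: 0.1
```

```bash
python3 -c "
from h import *
go(E0+ys*(82-14+100+11)+[0,0,0])
"
```

```text
t 6.92 pos [510.1 154.7  70.3] xyz cm [-0.13 -4.58  0.03] rot [-0.    -0.002 -0.005] F [ 0.6 -0.7 -0.1] w 0.1
```

Request:
apply_moves(
  steps=[
    {"hand": 0,"xyz": [-0.1,-1.5,0],"delta_rot": [0,0,0]},
    {"hand": 0,"xyz": [-0.1,-2.6,0],"delta_rot": [0,0,0]},
    {"hand": 0,"xyz": [-0.1,-3.0,0],"delta_rot": [0,0,0]},
    {"hand": 0,"xyz": [-0.1,-3.3,0],"delta_rot": [0,0,0]},
    {"hand": 0,"xyz": [-0.1,-3.6,0],"delta_rot": [0,0,0]},
    {"hand": 0,"xyz": [-0.1,-3.9,0],"delta_rot": [0,0,0]},
    {"hand": 0,"xyz": [-0.1,-4.2,0],"delta_rot": [0,0,0]},
    {"hand": 0,"xyz": [-0.1,-4.4,0],"delta_rot": [0,0,0]},
    {"hand": 0,"xyz": [-0.1,-4.6,0],"delta_rot": [0,0,0]},
    {"hand": 0,"xyz": [-0.1,-4.6,0],"delta_rot": [0,0,0]},
  ],
)

```text
clock: 7.75
position: [509.9, 109.0, 70.1]
ee_rot: [0.019, 1.0, 0.0, -0.001]
contact_force: [0.6, 3.4, 1.4]
gripper_width: -0.1
```

```bash
python3 -c "
from h import *
go(E0+ys*(82-14+100+11)+[0,0,0])
im=get_image('top'); cv2.imwrite('pics/top3.png',im['frame'][180:340,200:520].repeat(2,0).repeat(2,1))
im=get_image('scene'); cv2.imwrite('pics/scene3.png',im['frame'][160:340,200:440].repeat(3,0).repeat(3,1))
"
```

```text
t 7.75 pos [509.9 109.   70.1] xyz cm [ 0.03 -0.01  0.01] rot [ 0.    -0.002 -0.003] F [0.6 3.4 1.4] w -0.1
```

View pics/top3.png

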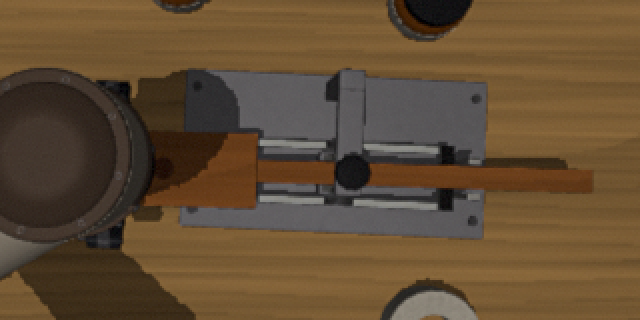

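View pics/scene3.png

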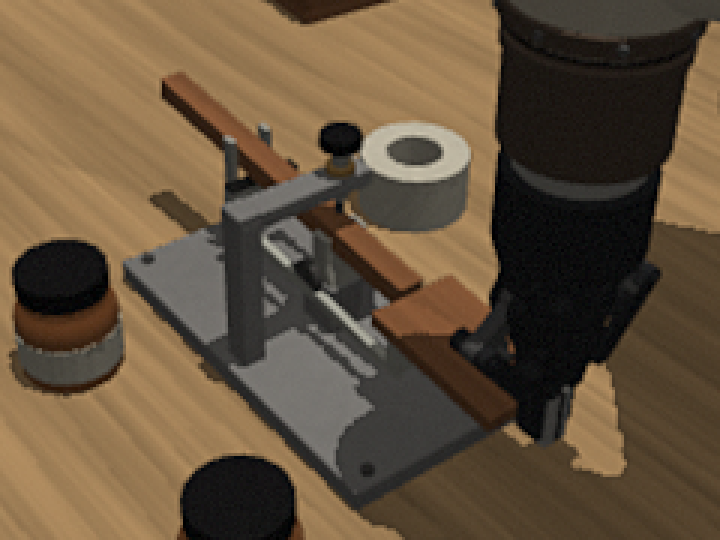

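Request:
apply_moves(
  steps=[
    {"hand": 0,"xyz": [0,-0.2,0],"delta_rot": [0,0,0]},
    {"hand": 0,"xyz": [0,-0.4,0],"delta_rot": [0,0,0]},
    {"hand": 0,"xyz": [0,-0.4,0],"delta_rot": [0,0,0]},
    {"hand": 0,"xyz": [0,0.3,0],"delta_rot": [0,0,0]},
    {"hand": 0,"xyz": [0,0.6,0],"delta_rot": [0,0,0]},
    {"hand": 0,"xyz": [0,0.6,0],"delta_rot": [0,0,0]},
    {"hand": 0,"xyz": [0,0.6,0],"delta_rot": [0,0,0]},
    {"hand": 0,"xyz": [0,0.6,0],"delta_rot": [0,0,0]},
    {"hand": 0,"xyz": [0,0.6,0],"delta_rot": [0,0,0]},
    {"hand": 0,"xyz": [0,0.6,0],"delta_rot": [0,0,0]},
    {"hand": 0,"xyz": [0,0.6,0],"delta_rot": [0,0,0]},
    {"hand": 0,"xyz": [0,0.6,0],"delta_rot": [0,0,0]},
  ],
)

```text
clock: 8.85
position: [509.8, 114.8, 69.9]
ee_rot: [0.019, 1.0, -0.0, -0.001]
contact_force: [0.7, 0.4, -0.4]
gripper_width: 0.3
```

```bash
cat >> h.py <<'E'
def look(k):
    im=get_image('scene'); f=im['frame'][170:250,220:400]
    cv2.imwrite(f'pics/s{k}.png',cv2.resize(f,None,fx=4,fy=4,interpolation=cv2.INTER_CUBIC))
    he=nets.pinpoint(im,'handle_end'); print('scene he',[(np.round(d['xyz'],1),round(d['confidence'],2)) for d in he[:1]])
    np.save(f'pics/s{k}.npy',im['frame'])
    go([0,0,0])
E
python3 -c "
from h import *
look(4)
"
```

```text
scene he [(array([ 502.1, -260.4,   95.1]), 0.79)]
t 8.95 pos [509.7 114.9  69.9] xyz cm [ 50.49 -13.37   7.12] rot [-0.    -0.003 -0.003] F [-0.2  0.3  0.1] w -0.0
```

View pics/s4.png

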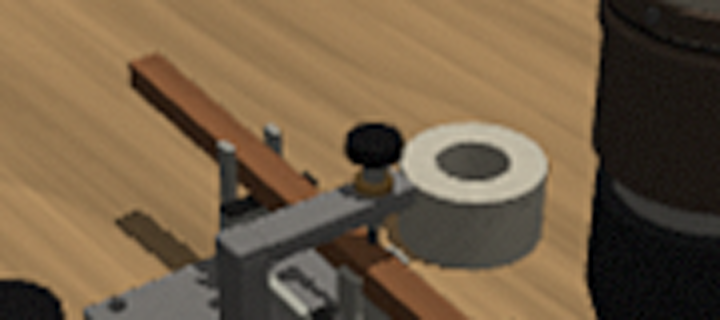

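Still tipped: the handle end is high at about (150,65), with a shadow gap below it. Next push is 5 mm.

Request:
apply_moves(
  steps=[
    {"hand": 0,"xyz": [0,-0.7,0],"delta_rot": [0,0,0]},
    {"hand": 0,"xyz": [0,-1.0,0],"delta_rot": [0,0,0]},
    {"hand": 0,"xyz": [0,-1.25,0],"delta_rot": [0,0,0]},
    {"hand": 0,"xyz": [0,-1.5,0],"delta_rot": [0,0,0]},
    {"hand": 0,"xyz": [0,-1.5,0],"delta_rot": [0,0,0]},
    {"hand": 0,"xyz": [0,-0.8,0],"delta_rot": [0,0,0]},
    {"hand": 0,"xyz": [0,-0.5,0],"delta_rot": [0,0,0]},
    {"hand": 0,"xyz": [0,-0.5,0],"delta_rot": [0,0,0]},
    {"hand": 0,"xyz": [0,-0.5,0],"delta_rot": [0,0,0]},
    {"hand": 0,"xyz": [0,-0.5,0],"delta_rot": [0,0,0]},
    {"hand": 0,"xyz": [0,-0.5,0],"delta_rot": [0,0,0]},
    {"hand": 0,"xyz": [0,-0.5,0],"delta_rot": [0,0,0]},
  ],
)

```text
clock: 9.95
position: [509.5, 109.9, 69.8]
ee_rot: [0.019, 1.0, -0.0, -0.001]
contact_force: [-0.4, 0.0, -0.0]
gripper_width: -0.0
```

```bash
python3 -c "
from h import *
look(5)
"
```

```text
scene he [(array([ 498.6, -266.7,   98.5]), 0.69)]
t 10.05 pos [509.5 109.9  69.8] xyz cm [ 50.49 -12.87   7.12] rot [-0.    -0.003 -0.003] F [-0.1 -0.  -0.6] w 0.1
```

View pics/s5.png

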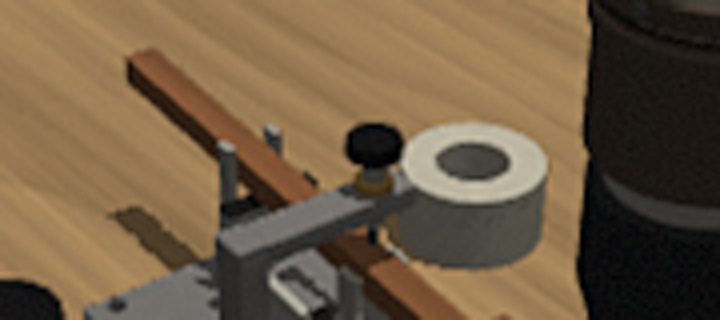

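Handle end is still up, at (148,60). Pushing again.

Request:
apply_moves(
  steps=[
    {"hand": 0,"xyz": [0,-0.7,0],"delta_rot": [0,0,0]},
    {"hand": 0,"xyz": [0,-1.0,0],"delta_rot": [0,0,0]},
    {"hand": 0,"xyz": [0,-1.25,0],"delta_rot": [0,0,0]},
    {"hand": 0,"xyz": [0,-1.5,0],"delta_rot": [0,0,0]},
    {"hand": 0,"xyz": [0,-1.5,0],"delta_rot": [0,0,0]},
    {"hand": 0,"xyz": [0,-0.8,0],"delta_rot": [0,0,0]},
    {"hand": 0,"xyz": [0,-0.5,0],"delta_rot": [0,0,0]},
    {"hand": 0,"xyz": [0,-0.5,0],"delta_rot": [0,0,0]},
    {"hand": 0,"xyz": [0,-0.5,0],"delta_rot": [0,0,0]},
    {"hand": 0,"xyz": [0,-0.5,0],"delta_rot": [0,0,0]},
    {"hand": 0,"xyz": [0,-0.5,0],"delta_rot": [0,0,0]},
    {"hand": 0,"xyz": [0,-0.5,0],"delta_rot": [0,0,0]},
  ],
)

```text
clock: 11.05
position: [509.3, 104.9, 69.8]
ee_rot: [0.019, 1.0, -0.0, -0.001]
contact_force: [0.1, 0.4, -0.5]
gripper_width: -0.0
```

```bash
python3 -c "
from h import *
look(6)
"
```

```text
scene he [(array([ 500.3, -274.3,   79.8]), 0.95)]
t 11.15 pos [509.3 104.8  69.9] xyz cm [ 50.49 -12.37   7.12] rot [-0.    -0.003 -0.003] F [-0.4 -0.2 -0.1] w 0.1
```

View pics/s6.png

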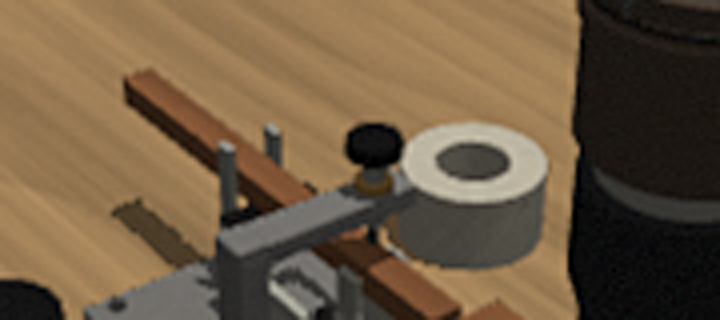

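The handle end has come down to (145,80), with z near 80, which is about level. I'll wait with the hand clear and check that it stays.

Request:
apply_moves(
  steps=[
    {"hand": 0,"xyz": [0,0.3,0],"delta_rot": [0,0,0]},
    {"hand": 0,"xyz": [0,0.3,0],"delta_rot": [0,0,0]},
    {"hand": 0,"xyz": [0,0.3,0],"delta_rot": [0,0,0]},
    {"hand": 0,"xyz": [0,0.3,0],"delta_rot": [0,0,0]},
    {"hand": 0,"xyz": [0,0.3,0],"delta_rot": [0,0,0]},
    {"hand": 0,"xyz": [0,0.3,0],"delta_rot": [0,0,0]},
    {"hand": 0,"xyz": [0,0.3,0],"delta_rot": [0,0,0]},
    {"hand": 0,"xyz": [0,0.3,0],"delta_rot": [0,0,0]},
    {"hand": 0,"xyz": [0,0.3,0],"delta_rot": [0,0,0]},
    {"hand": 0,"xyz": [0,0.3,0],"delta_rot": [0,0,0]},
    {"hand": 0,"xyz": [0,0.3,0],"delta_rot": [0,0,0]},
    {"hand": 0,"xyz": [0,0.3,0],"delta_rot": [0,0,0]},
  ],
)

```text
clock: 12.15
position: [509.5, 107.9, 69.9]
ee_rot: [0.019, 1.0, -0.0, -0.001]
contact_force: [0.0, -0.6, -0.4]
gripper_width: -0.0
```

```bash
python3 -c "
from h import *
look(7)
a=np.load('pics/s6.npy').astype(int);b=np.load('pics/s7.npy').astype(int)
d=abs(a-b).max(2)[170:250,220:330]; print((d>40).sum())
"
```

```text
scene he [(array([ 500.6, -271.4,   80. ]), 0.62)]
t 12.25 pos [509.5 107.9  69.9] xyz cm [ 50.5  -12.67   7.12] rot [-0.    -0.002 -0.003] F [-0.4  0.   0. ] w 0.0
7
```

View pics/s7.png

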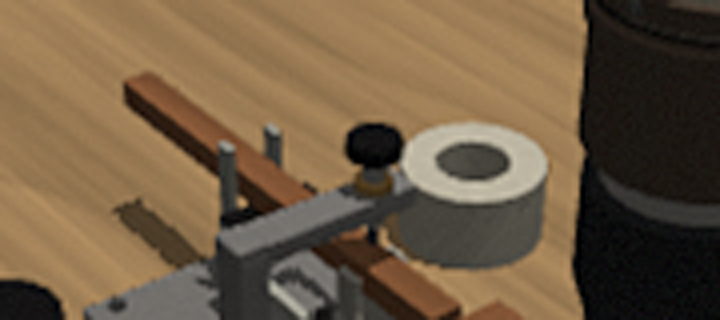

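The paddle is level and static: only 7 pixels changed over a second, and handle end z = 80 against 78 expected. Now I'll back off, rise, and go over the plunger.

```bash
python3 -c "
from h import *
go([504.5,-70,187])
im=get_image('top')
rr=ray(im,(376,266),150); print(rr)
f=im['frame'][220:310,310:440]; cv2.imwrite('pics/k.png',cv2.resize(f,None,fx=5,fy=5))
"
```

```text
t 12.25 pos [509.5 107.9  69.9] xyz cm [ -0.13 -17.8  -11.71] rot [-0.    -0.002 -0.003] F [-0.4  0.   0. ] w 0.0
[505.65465013 -67.10896723 150.        ]
```

Request:
apply_moves(
  steps=[
    {"hand": 0,"xyz": [0,1,0],"delta_rot": [0,0,0]},
    {"hand": 0,"xyz": [0,3,0],"delta_rot": [0,0,0]},
    {"hand": 0,"xyz": [0,4,-2],"delta_rot": [0,0,0]},
    {"hand": 0,"xyz": [0,4,-5],"delta_rot": [0,0,0]},
    {"hand": 0,"xyz": [0,4,-8],"delta_rot": [0,0,0]},
    {"hand": 0,"xyz": [0,4,-11],"delta_rot": [0,0,0]},
    {"hand": 0,"xyz": [0,3,-13],"delta_rot": [0,0,0]},
    {"hand": 0,"xyz": [0,0,-14],"delta_rot": [0,0,0]},
    {"hand": 0,"xyz": [0,-3,-14],"delta_rot": [0,0,0]},
    {"hand": 0,"xyz": [0,-6,-14],"delta_rot": [0,0,0]},
    {"hand": 0,"xyz": [0,-9,-14],"delta_rot": [0,0,0]},
    {"hand": 0,"xyz": [0,-12,-14],"delta_rot": [0,0,0]},
  ],
)

```text
clock: 13.3
position: [505.3, -12.6, 210.2]
ee_rot: [0.018, 1.0, -0.0, -0.001]
contact_force: [0.9, -0.1, -0.7]
gripper_width: -0.2
```

```bash
python3 -c "
from h import *
go([504.5,-70,187])
"
```

```text
t 13.3 pos [505.3 -12.6 210.2] xyz cm [-0.13 -5.74  2.32] rot [-0.    -0.002 -0.002] F [ 0.9 -0.1 -0.7] w -0.2
```

View pics/k.png

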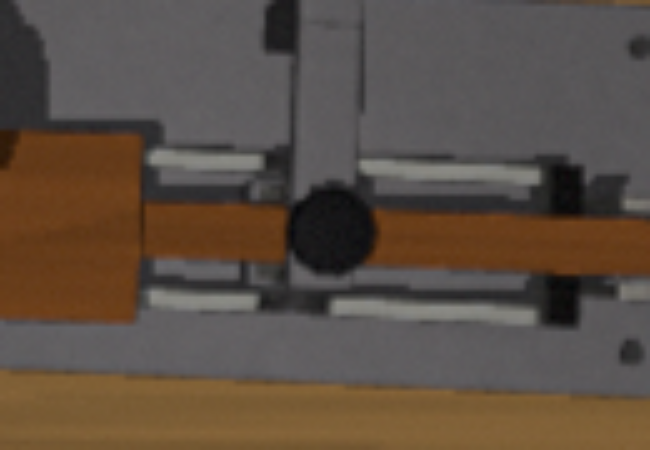

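Request:
apply_moves(
  steps=[
    {"hand": 0,"xyz": [-0.1,-2,0],"delta_rot": [0,0,0]},
    {"hand": 0,"xyz": [-0.1,-4,0],"delta_rot": [0,0,0]},
    {"hand": 0,"xyz": [-0.1,-5.4,0.5],"delta_rot": [0,0,0]},
    {"hand": 0,"xyz": [-0.1,-5.6,1.5],"delta_rot": [0,0,0]},
    {"hand": 0,"xyz": [-0.1,-5.6,2.3],"delta_rot": [0,0,0]},
    {"hand": 0,"xyz": [-0.1,-5.6,2.3],"delta_rot": [0,0,0]},
    {"hand": 0,"xyz": [-0.1,-5.6,2.3],"delta_rot": [0,0,0]},
  ],
)

```text
clock: 13.88
position: [504.1, -67.2, 186.2]
ee_rot: [0.018, 1.0, -0.0, -0.002]
contact_force: [0.3, 1.6, 0.0]
gripper_width: 0.1
```

```bash
python3 -c "
from h import *
go([504.5,-69,187])
look(8)
im=get_image('scene'); f=im['frame'][100:280,200:440]
cv2.imwrite('pics/s8b.png',cv2.resize(f,None,fx=3,fy=3))
go([504.5,-69,174])
"
```

```text
t 13.88 pos [504.1 -67.2 186.2] xyz cm [-0.05 -0.18 -0.08] rot [-0.001 -0.004 -0.002] F [0.3 1.6 0. ] w 0.1
scene he [(array([ 497.6, -271.2,   77.1]), 0.74)]
t 13.98 pos [504.7 -67.1 187. ] xyz cm [50.63  4.91 18.81] rot [-0.    -0.002 -0.002] F [0.2 0.1 0.5] w 0.2
t 14.03 pos [504.7 -67.2 187.2] xyz cm [ 0.01 -0.18  1.32] rot [-0.    -0.002 -0.002] F [-0.2  0.3  0.4] w 0.0
```

View pics/s8b.png

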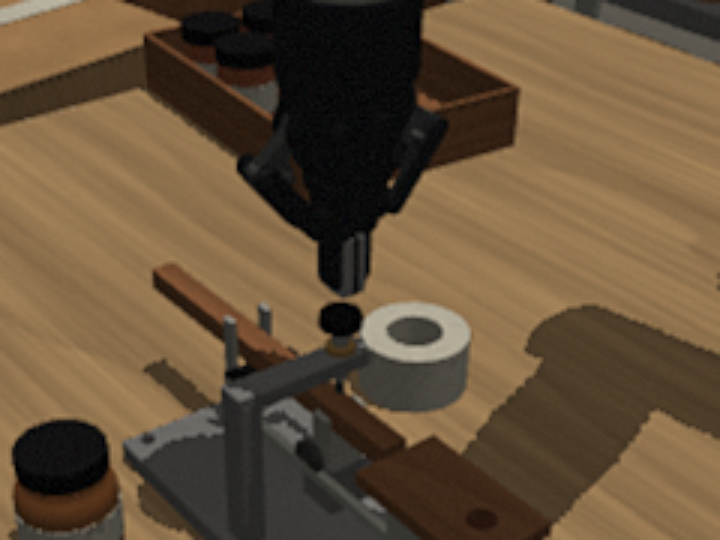

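The fingertips at (345,285) stand over the knob at (340,318), and the paddle is level. I'll descend slowly and read the force.

Request:
apply_moves(
  steps=[
    {"hand": 0,"xyz": [0,-0.15,0.5],"delta_rot": [0,0,0]},
    {"hand": 0,"xyz": [0,-0.15,1.0],"delta_rot": [0,0,0]},
    {"hand": 0,"xyz": [0,-0.15,1.3],"delta_rot": [0,0,0]},
    {"hand": 0,"xyz": [0,-0.15,1.5],"delta_rot": [0,0,0]},
    {"hand": 0,"xyz": [0,-0.15,1.65],"delta_rot": [0,0,0]},
    {"hand": 0,"xyz": [0,-0.15,1.8],"delta_rot": [0,0,0]},
    {"hand": 0,"xyz": [0,-0.15,1.8],"delta_rot": [0,0,0]},
    {"hand": 0,"xyz": [0,-0.15,1.8],"delta_rot": [0,0,0]},
  ],
)

```text
clock: 14.7
position: [504.1, -69.5, 169.0]
ee_rot: [0.019, 1.0, -0.0, -0.001]
contact_force: [-1.4, 0.3, 1.5]
gripper_width: 0.1
```

```bash
python3 -c "
from h import *
for i in range(3):
    go([504.5,-69,161.2]); get_image('scene')
"
```

```text
t 14.7 pos [504.1 -69.5 169. ] xyz cm [-0.04  0.05  0.78] rot [-0.    -0.003 -0.003] F [-1.4  0.3  1.5] w 0.1
t 14.75 pos [504.2 -69.5 169.1] xyz cm [-0.03  0.05  0.79] rot [-0.    -0.002 -0.003] F [-1.4 -0.2  1.5] w -0.1
t 14.8 pos [504.1 -69.5 169.1] xyz cm [-0.04  0.05  0.79] rot [-0.    -0.002 -0.003] F [-0.7 -0.1  0.9] w -0.1
```

Request:
apply_moves(
  steps=[
    {"hand": 0,"xyz": [0,0,0.1],"delta_rot": [0,0,0]},
    {"hand": 0,"xyz": [0,0,0.2],"delta_rot": [0,0,0]},
    {"hand": 0,"xyz": [0,0,0.3],"delta_rot": [0,0,0]},
    {"hand": 0,"xyz": [0,0,0.3],"delta_rot": [0,0,0]},
    {"hand": 0,"xyz": [0,0,0.3],"delta_rot": [0,0,0]},
  ],
)

```text
clock: 15.27
position: [504.3, -69.5, 165.9]
ee_rot: [0.018, 1.0, -0.0, -0.001]
contact_force: [1.1, -0.7, 2.2]
gripper_width: 0.1
```

```bash
python3 -c "
from h import *
for i in range(4):
    go([504.5,-69,161.2]); get_image('scene')
im=get_image('scene'); f=im['frame'][170:260,250:370]
cv2.imwrite('pics/s9.png',cv2.resize(f,None,fx=6,fy=6))
"
```

```text
t 15.27 pos [504.3 -69.5 165.9] xyz cm [-0.02  0.05  0.47] rot [-0.    -0.002 -0.003] F [ 1.1 -0.7  2.2] w 0.1
t 15.32 pos [504.3 -69.5 166. ] xyz cm [-0.02  0.05  0.48] rot [-0.    -0.002 -0.003] F [-1.4  0.   1. ] w 0.2
t 15.37 pos [504.3 -69.5 166. ] xyz cm [-0.02  0.05  0.48] rot [-0.    -0.002 -0.003] F [-0.7 -0.5  2.1] w 0.4
t 15.42 pos [504.3 -69.5 166. ] xyz cm [-0.02  0.05  0.48] rot [-0.    -0.002 -0.003] F [-1.5 -0.3  1.9] w 0.2
```

View pics/s9.png

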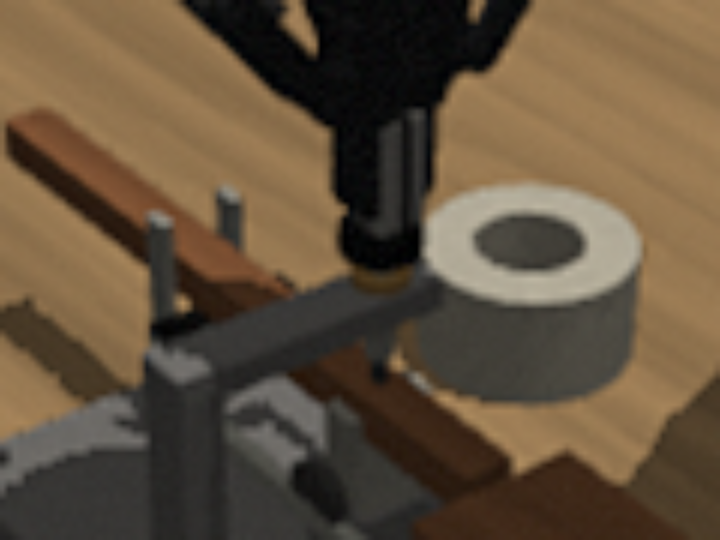

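Request:
apply_moves(
  steps=[
    {"hand": 0,"xyz": [0,0,0.1],"delta_rot": [0,0,0]},
    {"hand": 0,"xyz": [0,0,0.2],"delta_rot": [0,0,0]},
    {"hand": 0,"xyz": [0,0,0.3],"delta_rot": [0,0,0]},
    {"hand": 0,"xyz": [0,0,0.3],"delta_rot": [0,0,0]},
  ],
)

```text
clock: 15.85
position: [504.3, -69.5, 163.1]
ee_rot: [0.018, 1.0, -0.0, -0.001]
contact_force: [-1.0, -0.6, 4.0]
gripper_width: 0.0
```

```bash
python3 -c "
from h import *
F=[]
for i in range(4):
    s=telemetry.read_state();F.append(s['contact_force'][2]); get_image('scene')
print(F); go([504.5,-69,161.2])
"
```

```text
[np.float64(3.9727045467070625), np.float64(4.4678236281442585), np.float64(3.8207455156813217), np.float64(4.4565262206278105)]
t 16.05 pos [504.3 -69.5 163.1] xyz cm [-0.02  0.05  0.19] rot [-0.    -0.002 -0.003] F [-0.6  0.3  4.1] w -0.0
```

The knob force is 4.15 N, so the stylus has just landed with about 1.3 N. Another 2 mm at about 2.1 N/mm gives about 8.3 N.

Request:
apply_moves(
  steps=[
    {"hand": 0,"xyz": [0,0,0.07],"delta_rot": [0,0,0]},
    {"hand": 0,"xyz": [0,0,0.14],"delta_rot": [0,0,0]},
    {"hand": 0,"xyz": [0,0,0.2],"delta_rot": [0,0,0]},
    {"hand": 0,"xyz": [0,0,0.2],"delta_rot": [0,0,0]},
    {"hand": 0,"xyz": [0,0,0.2],"delta_rot": [0,0,0]},
  ],
)

```text
clock: 16.47
position: [504.3, -69.5, 161.5]
ee_rot: [0.018, 1.0, -0.0, -0.001]
contact_force: [-2.4, -1.1, 6.5]
gripper_width: 0.2
```

```bash
python3 -c "
from h import *
F=[]
for i in range(5):
    s=telemetry.read_state();F.append(s['contact_force'][2].round(2)); im=get_image('scene')
print(F); print(pt(im,'handle_end',n=1)); go([504.5,-69,161.2])
"
```

```text
[np.float64(6.55), np.float64(7.79), np.float64(7.86), np.float64(6.91), np.float64(7.74)]
[([500.8, -271.7, 79.5], 0.9)]
t 16.77 pos [504.3 -69.5 161.6] xyz cm [-0.02  0.05  0.04] rot [-0.001 -0.002 -0.003] F [-2.3 -1.   6.6] w 0.1
```

About 7.2 N on the knob, so roughly 4 N on the wood. I'll add 0.5 mm to reach the aimed-for range, hold, then release slowly.

Request:
apply_moves(
  steps=[
    {"hand": 0,"xyz": [0,0,0.05],"delta_rot": [0,0,0]},
    {"hand": 0,"xyz": [0,0,0.05],"delta_rot": [0,0,0]},
    {"hand": 0,"xyz": [0,0,0.05],"delta_rot": [0,0,0]},
    {"hand": 0,"xyz": [0,0,0.05],"delta_rot": [0,0,0]},
    {"hand": 0,"xyz": [0,0,0.05],"delta_rot": [0,0,0]},
  ],
)

```text
clock: 17.18
position: [504.3, -69.5, 161.2]
ee_rot: [0.018, 1.0, -0.0, -0.001]
contact_force: [-2.3, -0.0, 8.6]
gripper_width: -0.5
```

Request:
apply_moves(
  steps=[
    {"hand": 0,"xyz": [0,0,-0.1],"delta_rot": [0,0,0]},
    {"hand": 0,"xyz": [0,0,-0.2],"delta_rot": [0,0,0]},
    {"hand": 0,"xyz": [0,0,-0.3],"delta_rot": [0,0,0]},
    {"hand": 0,"xyz": [0,0,-0.5],"delta_rot": [0,0,0]},
    {"hand": 0,"xyz": [0,0,-0.7],"delta_rot": [0,0,0]},
    {"hand": 0,"xyz": [0,0,-0.9],"delta_rot": [0,0,0]},
    {"hand": 0,"xyz": [0,0,-1.2],"delta_rot": [0,0,0]},
    {"hand": 0,"xyz": [0,0,-1.6],"delta_rot": [0,0,0]},
    {"hand": 0,"xyz": [0,0,-2.5],"delta_rot": [0,0,0]},
    {"hand": 0,"xyz": [0,0,-4],"delta_rot": [0,0,0]},
    {"hand": 0,"xyz": [0,0,-6],"delta_rot": [0,0,0]},
    {"hand": 0,"xyz": [0,0,-8],"delta_rot": [0,0,0]},
  ],
)

```text
clock: 18.18
position: [503.9, -69.4, 241.2]
ee_rot: [0.019, 1.0, -0.0, -0.002]
contact_force: [0.0, 1.2, 0.8]
gripper_width: 0.1
```

```bash
python3 -c "
from h import *
look(10)
for i in range(12): get_image('top')
look(11)
a=np.load('pics/s10.npy').astype(int);b=np.load('pics/s11.npy').astype(int);c=np.load('pics/s7.npy').astype(int)
print([(abs(x-b).max(2)[170:250,220:300]>40).sum() for x in (a,c)])
im=get_image('scene')
for l in ['jar_a','roll','plunger_top','blade_end']: print(l,pt(im,l))
"
```

```text
scene he [(array([ 500. , -272.5,   79.3]), 0.72)]
t 18.28 pos [506.2 -69.3 244.4] xyz cm [50.96  5.08 24.19] rot [ 0.     0.005 -0.002] F [0.9 0.  0.7] w 0.1
scene he [(array([ 502.6, -271.6,   78.3]), 0.69)]
t 18.98 pos [504.3 -69.4 240.3] xyz cm [50.59  5.08 24.17] rot [-0.    -0.003 -0.003] F [-0.3 -0.2  0.6] w 0.0
[np.int64(1), np.int64(345)]
jar_a [([677.9, 64.3, 0.7], 0.98), ([657.3, -144.2, 2.3], 0.86)]
roll [([371.7, -150.5, -4.6], 0.94)]
plunger_top [([503.8, -69.6, 150.1], 0.54)]
blade_end [([507.4, 80.9, 73.0], 0.96), ([505.8, -15.8, 77.6], 0.15)]
```

View pics/s11.png

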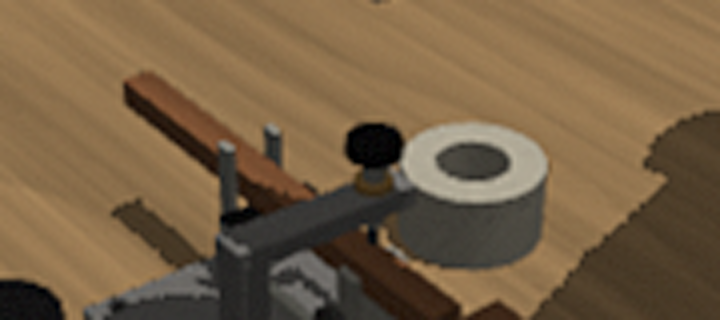

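The handle end is unchanged at (145,80) and static, the plunger is back at 150 mm, and the jars and roll have not moved. I'm handing in.

```bash
python3 -c "
from h import *
print(workorder.job_done())
"
```

```text
the job is handed in; nothing more can be done
None
```

The paddle is balanced level on the knife edge, the stylus has been pressed onto the handle, and the job is handed in at about 19 s of the 72 s limit. I got no verdict back from the hand-in.

**Balancing:** I slid the paddle about 33 mm towards -y with shut fingers against the blade end, letting go between pushes. It levelled by itself and stayed still and untouched for over 1 s.

**Marking:** I pressed the knob to about 7–8.6 N, which I estimate as 4–5.5 N on the wood, held it for about 0.7 s, and released slowly. The stylus force was not measured directly, and I did not inspect the mark itself.

**Last checks:**
- **Paddle:** Handle end was at z ≈ 78 mm, as expected when level. It read 73 mm at the blade end, against 75 mm expected and a network accuracy of about 4 mm. Only one pixel around the handle changed over the last 0.7 s.
- **Plunger:** The top read 150 mm, so it is back up, and the hand was well clear of everything.
- **Jars and roll:** All read within about 5 mm of where they started, roughly the networks' accuracy.

**What went wrong:** an early hand turn ran into joint 6's stop. The tool drifted against the blade and pushed the paddle about 5–8 mm, in the wanted direction and at under 5 N. I turned the hand the other way and carried on.

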